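Right the toppled sample vial and hold it ready over the zeroing scale

TASK

One of the three green-capped sample vials has toppled: without dropping it, stand it upright on the counter on its own side of the low divider and let go of it. Then take it again, lift it over the top of the divider (not round its ends, not hitting it) and finish still holding it, upright and motionless, centred over the raised square locating frame on the scale's pan and turned square with it, its underside about a centimetre above the frame. The scale is zeroing itself, so nothing may touch it at any time, and the other vials, scoop, gauge case and rubber stopper stay where they are.

Things in the scene. Friction and masses are not known exactly. Their poses are not given: they have to be found in the camera images.
- vial: The toppled vial, rigid, 92 mm tall, 90 g: white square body 34 x 34 mm, 70 mm high, then a round green cap 32 mm across, 22 mm high, same axis. Origin: centre of the underside (end away from the cap); z runs from underside to cap; x, y square to the flat sides. It lies on a flat side (axis level, 17 mm up), on the robot's right (-y) of the divider, cap pointing roughly away from the robot.
- scale: Counting scale, fixed on the robot's left (+y) of the divider, 250 mm (x) x 190 mm (y). Origin: centre of its underside on the counter; x from console to pan. Stainless pan 165 x 175 mm, top 68 mm above the counter; at -x a low black console with display and a yellow push button, its top 78 mm up (highest point). Nothing may touch it.
- seat (a point): Centre of the square locating frame on the scale's pan, at the frame's top: 76 mm above the counter, 35 mm along the scale's x from its origin. The frame is four aluminium corner angles 8 mm high, 42 mm inside, 50 mm outside, its sides along the scale's x and y. Axes are the scale's.
- divider: Low fixed divider standing on the counter between the fallen vial and the scale: an aluminium panel with a wooden top rail, 340 mm long (its x), at most 30 mm thick (its y; 16 mm at the rail), 100 mm high. Origin: centre of its underside; y points to the scale's side.
- vial_b: A like vial standing upright, loose, to be left alone. Origin: centre of its underside. The three far places (beyond the fallen vial, and beyond the scale) are shared at random by this one, the other standing vial and the stopper.
- vial_c: The other standing vial, same size, loose, to be left alone. Origin: centre of its underside.
- scoop: Stainless hand scoop lying on the counter, loose, 200 mm long, 57 mm wide, 30 mm high. Origin: underside where handle meets blade; blade reaches 90 mm along +x, handle 103 mm along -x. Leave alone.
- gauge_case: Chrome feeler gauge case lying flat near the divider on the vial's side, loose, 100 mm (x) x 24 mm (y) x 16 mm high. Origin: centre of its underside. Leave alone.
- stopper: Black rubber bin stopper, loose, 44 mm across, 34 mm high. Origin: centre of its underside. Leave alone.
Not all that is in view belongs to the job. What is shaped like the vial but orange or purple is not meant.

How it is judged:
By the outcome, as a careful person would: the job done as asked, in the order asked, and still so for the second after the job is handed in, while the arm keeps its last pose, push and grip.
It also fails if it takes over 67 s, if anything falls off the work surface, if the arm or the gripper's body presses on something with over 40 N, if the wrist force passes 120 N, or if a joint passes its speed limit or range.

ROBOT

A 6-joint arm with a two-finger parallel gripper is mounted at the origin on the work surface. World frame = base frame: x ahead of the robot, y to its left, z up, the work surface at z = 0. Lengths are in m, angles in rad, forces in N, time in s.
With the tool pointing down it reaches from about 0.425 to 1.125 m from the base axis. Payload 14.9 kg.
Tool frame: the origin (TCP) lies on the mounting face of the last link; the fingertips stand 191 mm ahead of it and the grasp point (between the pads) lies 172 mm ahead of it (manip.hold_point_z is the distance from the TCP to the grasp point, in m); z points along the fingers, y is the line along which they close (so a half turn about z gives the same grasp; the last joint's range is limited). The gripper opens to 91 mm and grips with 3 to 60 N. Pads are 32 mm wide; open, the fingers measure 118 mm over their backs; the gripper's body (76 mm by 178 mm) begins 60 mm behind the grasp point.
Start: joints at [1.109, 0.379, 1.734, -0, 1.028, -0.033], TCP at [0.291, 0.637, 0.405] pointing down, gripper open.
Joint ranges: [-2.77, 2.77], [-0.74, 2.19], [0, 2.66], [-1.06, 4.2], [0.31, 2.87], [-3.08, 3.08]. Speed limits (rad/s): [1.89, 1.89, 2.39, 3.14, 3.14, 3.14].

INTERFACE

Orientations are given as a unit quaternion [x, y, z, w].
In Python, from rig import manip, eyes gives the robot as it stands. The module is installed in compiled form; this text tells all that it offers.
- The arm moves only by the shell command python3 -m pendant 'ROWS'. ROWS is a JSON list of rows, 1 to 5 of them, each of 7 numbers: the finger opening in m, then dx, dy, dz in m, then a rotation vector rx, ry, rz in rad; each row is the pose to reach, as a shift and turn from the pose commanded when the command began, along the tool's axes at that moment; what a row does not reach only later rows make up. A row lasts 1/12 s, in which the tool goes at most 0.0417 m and 0.125 rad, less where a joint would pass 70% of its speed; a pose out of reach is approached as far as the arm can. The fingers move at their own pace and stop on an object; the grip force is fixed at half the most. Time passes only in rows, so rows that do not move let the fingers close. It prints the time, the measured TCP pose, the force, the opening and the grip force at its end.
- manip.read_state(): the state, without advancing time (a new reading comes with each control period).
- eyes.snapshot(name): name is "side" or "top"; returns the picture (420x560x3 uint8, red, green, blue); there is no depth.
- eyes.camera_params(name): a dict with "mtx" (3x3 intrinsics, pixels), "eye" and "attitude" of the camera in the world. Camera axes: x right, y up, looking along -z (the intrinsics and any distortion apply to the point x, -y, -z); pixel columns grow to the right and rows downward; lengths in m; the calibration is good to about 2 mm. A picture is of the moment at which its call begins. camera_params takes no time and is no camera call.
- manip.finish_job(): hands the job in; it is judged then, once.
The state is a dict: "clock": time; "qpos": joint angles; "dq": joint speeds; "joint_torque": joint torques, N m; "tcp_pos": TCP position; "tool_rot": TCP orientation; "ft_force": force on the tool from outside, world axes, zero at the start; "moment": the same for the moment, N m; "width": finger opening in m; "gripper_force": force on a finger pad.
Only numpy, scipy, OpenCV 4.12 (cv2) and the standard library are available. Lean on these libraries where they do the work, as an engineer would, in place of code of your own. Each camera call takes 0.05 s, during which the arm holds its last target. There are 200 camera calls.

## Working session

There is one attempt and no reset: what is moved stays moved. The work goes in short steps, Python scripts to look and compute and a shell command to move; the robot and the scene stay as the last step left them, time stands still between calls to the robot, and variables do not carry over. Pictures are saved under pics/ and viewed, at most 10 in all, crops included, and the job is handed in when it is done.

```bash
mkdir -p pics; python3 - <<'E'
from rig import manip, eyes
import cv2,numpy as np
for n in("top","side"):
    im=eyes.snapshot(n); cv2.imwrite(f"pics/{n}0.png",im[:,:,::-1]); print(n,eyes.camera_params(n))
print(manip.read_state(), manip.hold_point_z)
E
```

```text
top {'mtx': array([[393.70067815,   0.        , 286.12648953],
       [  0.        , 393.70067815, 208.24615751],
       [  0.        ,   0.        ,   1.        ]]), 'eye': array([ 0.50392891, -0.1048526 ,  1.10086773]), 'attitude': array([ 0.01851113, -0.02417868, -0.70252654,  0.71100576])}
side {'mtx': array([[492.74338478,   0.        , 280.31815927],
       [  0.        , 492.74338478, 207.76620643],
       [  0.        ,   0.        ,   1.        ]]), 'eye': array([ 0.09878938, -0.87951166,  0.79608863]), 'attitude': array([ 0.42373353, -0.11327266, -0.24943051,  0.86336761])}
{'clock': 0.1, 'qpos': array([ 1.10869184e+00,  3.79368368e-01,  1.73474285e+00,  3.81940501e-06,
        1.02848545e+00, -3.33230188e-02]), 'dq': array([-0.00072961, -0.00284154, -0.0025973 ,  0.00013216,  0.00125373,
       -0.00023691]), 'joint_torque': array([-1.70565127e-03, -7.65040040e+01, -4.35290766e+01,  6.51105191e-02,
        3.98906018e-02, -1.23979666e-05]), 'tcp_pos': array([0.29097555, 0.6364654 , 0.40413504]), 'tool_rot': array([ 2.12753088e-01,  9.77105865e-01, -4.86284489e-04, -1.24671937e-04]), 'ft_force': array([ 0.4183541 , -0.03724552, -0.39154001]), 'moment': array([-0.00332442, -0.07283533, -0.05080311]), 'gripper_force': 0.0, 'width': 0.09140860154381224} 0.172
```

View pics/top0.png

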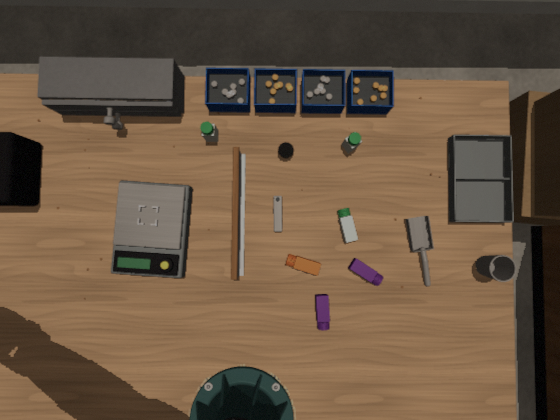

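View pics/side0.png

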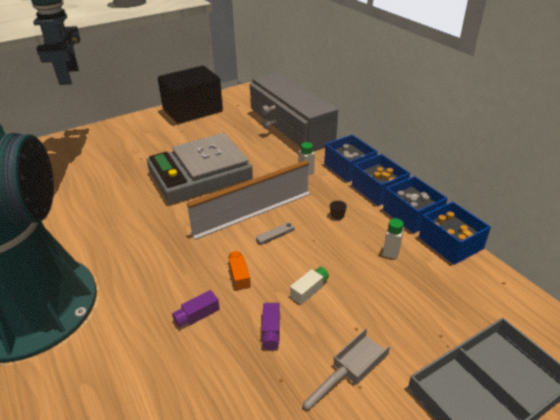

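The top view shows the white body and green cap lying down at about (347,225), which is (310,285) in the side view. Things it could be confused with, in top-view pixels:
- standing green-capped vials at (208,130) and (353,142)
- orange lookalike at (304,265)
- purple lookalikes at (366,271) and (322,311)

I choose (347,225), since it is the only one that is white and green and lying down. The scale's frame is at (149,216) and the divider is at x≈237, rows 148–280.

```bash
cat > h.py <<'E'
import numpy as np, cv2
from scipy.spatial.transform import Rotation as R
from rig import manip, eyes
def cast(name,uv,z):
    c=eyes.camera_params(name); uv=np.atleast_2d(np.asarray(uv,float)); M=c["mtx"]
    d=np.c_[(uv[:,0]-M[0,2])/M[0,0],-(uv[:,1]-M[1,2])/M[1,1],-np.ones(len(uv))]
    d=R.from_quat(c["attitude"]).apply(d); e=c["eye"]
    return e+d*((z-e[2])/d[:,2])[:,None]
def proj(name,P):
    c=eyes.camera_params(name); M=c["mtx"]
    q=R.from_quat(c["attitude"]).inv().apply(np.atleast_2d(P)-c["eye"])
    return np.c_[M[0,0]*q[:,0]/-q[:,2]+M[0,2], M[1,1]*q[:,1]/q[:,2]+M[1,2]]
def blob(mask,box):
    """largest contour in box x0,y0,x1,y1 -> (centroid, contour)"""
    m=np.zeros_like(mask,np.uint8); x0,y0,x1,y1=box; m[y0:y1,x0:x1]=mask[y0:y1,x0:x1]
    cs=cv2.findContours(m,cv2.RETR_EXTERNAL,cv2.CHAIN_APPROX_NONE)[0]
    c=max(cs,key=cv2.contourArea); k=cv2.moments(c)
    return np.array([k["m10"],k["m01"]])/k["m00"], c
E
python3 - <<'E'
from h import *
im=eyes.snapshot("top"); hsv=cv2.cvtColor(im,cv2.COLOR_RGB2HSV); H,S,V=cv2.split(hsv)
green=(H>45)&(H<85)&(S>120)&(V>40); white=(S<60)&(V>140)
for nm,b in(("fallen",(330,195,365,250)),("far L",(195,115,220,142)),("far R",(340,130,365,155))):
    c,k=blob(green,b); print(nm,c,cv2.contourArea(k),cast("top",c,.017 if nm=="fallen" else .092)[0])
c,k=blob(white,(330,195,365,250)); r=cv2.minAreaRect(k); print("white",c,r); bx=cv2.boxPoints(r); print(cast("top",bx,.034),cast("top",c,.034))
c,k=blob((V<45),(270,138,300,165)); print("stopper",c,cast("top",c,.034))
s=eyes.snapshot("side"); h2=cv2.cvtColor(s,cv2.COLOR_RGB2HSV); H2,S2,V2=cv2.split(h2)
c,k=blob((H2>45)&(H2<85)&(S2>120)&(V2>40),(285,260,335,305)); print("side cap",c,cast("side",c,.017))
a=cv2.resize(im[170:285,100:260],None,fx=4.4,fy=4.4,interpolation=cv2.INTER_CUBIC)[:, :]
b=cv2.resize(im[195:250,325:375],None,fx=6,fy=6,interpolation=cv2.INTER_CUBIC); 
cv2.imwrite("pics/c1.png",cv2.cvtColor(a,cv2.COLOR_RGB2BGR)); 
d=cv2.resize(s[255:310,280:340],None,fx=6,fy=6,interpolation=cv2.INTER_CUBIC)
cv2.imwrite("pics/c2.png",cv2.cvtColor(np.hstack([b,d]),cv2.COLOR_RGB2BGR))
E
```

```text
fallen [343.43492063 212.11111111] 52.5 [ 0.56075899 -0.27144203  0.017     ]
far L [206.30912477 127.60335196] 89.5 [0.77206539 0.09699439 0.092     ]
far R [354.        138.3255814] 86.0 [ 0.7491672  -0.28683728  0.092     ]
white [349.06015038 228.53759398] ((349.0294494628906, 228.61769104003906), (24.981168746948242, 11.884244918823242), 75.96376037597656)
[[ 0.54391904 -0.26018209  0.034     ]
 [ 0.55212746 -0.29150205  0.034     ]
 [ 0.48668814 -0.30803043  0.034     ]
 [ 0.4785539  -0.27681112  0.034     ]] [[ 0.51547993 -0.28422376  0.034     ]]
stopper [285.44228695 150.07011866] [[ 0.728096   -0.10927942  0.034     ]]
side cap [322.67846608 272.28318584] [[ 0.57093899 -0.27092984  0.017     ]]
```

View pics/c1.png

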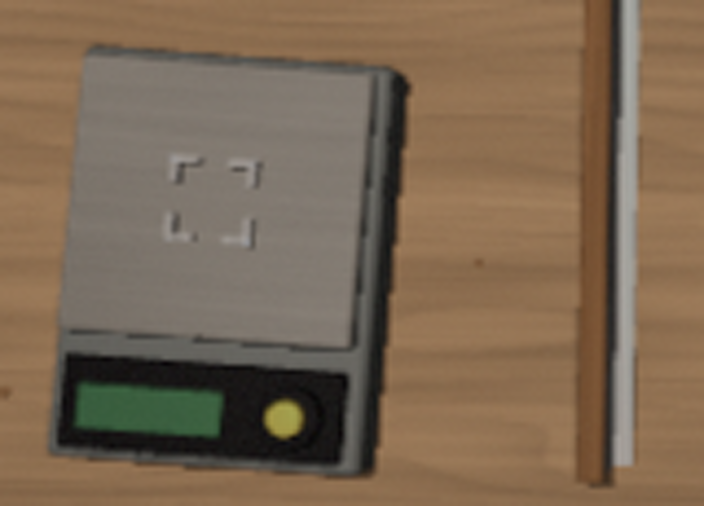

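View pics/c2.png

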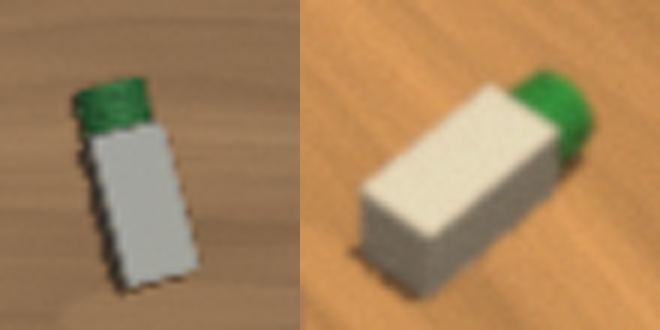

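The crop confirms it: a white square body with a green cap, lying with the cap pointing away. Body azimuth is about 14°, centre about (0.515, −0.284). The pan's corner angles are clear in the other crop, with the frame centre near (212,200), full-image (148,215). Next I measure the scale and plan the approach.

```bash
cat >> h.py <<'E'
B=np.diag([1.,-1,-1])
def Rt(a,t): return R.from_euler('z',a,degrees=True)*R.from_matrix(B)*R.from_euler('y',t,degrees=True)
def plan(p,a,t,ref=None):
    """p = grasp point; a = azimuth of tool x, t = forward tilt (deg); shift/rotvec in tool axes"""
    s=manip.read_state(); Rc=R.from_quat(s["tool_rot"]); Rg=Rt(a,t)
    d=Rc.inv().apply(np.array(p)-Rg.apply([0,0,.172])-s["tcp_pos"]); w=(Rc.inv()*Rg).as_rotvec()
    print("d",d.round(4),"w",w.round(4),"rows",round(max(np.linalg.norm(d)/.0417,np.linalg.norm(w)/.125),1))
def grasp():
    s=manip.read_state(); r=R.from_quat(s["tool_rot"]); M=r.as_matrix()
    print("grasp",(s["tcp_pos"]+.172*M[:,2]).round(4),"x",M[:,0].round(3),"z",M[:,2].round(3),"q",s["qpos"].round(3),"t",round(s["clock"],2),"w",round(s["width"],4),"F",s["ft_force"].round(1))
E
python3 - <<'E'
from h import *
f=lambda p:np.array(p)/4.4+[100-.4,170-.4]
for nm,P,z in(("pan",[(90,52),(375,72),(352,346),(62,328)],.068),("frame",[(170,157),(262,160),(252,247),(164,238)],.076)):
    q=cast("top",f(P),z); print(nm,q.round(4).tolist(),q.mean(0))
    e=[q[1]-q[0],q[2]-q[1],q[3]-q[2],q[0]-q[3]]
    print([round(np.degrees(np.arctan2(v[1],v[0]))+o,1) for v,o in zip(e,(90,180,-90,0))],[np.linalg.norm(v).round(3) for v in e])
d=cast("top",f([(580,480),(610,480),(583,0),(612,0)]),.1);print("rail",d.round(3).tolist())
s=eyes.snapshot("side"); g=cv2.cvtColor(s,cv2.COLOR_RGB2GRAY)
cc=proj("side",[[.56,.23,.076]]);print(cc)
sub=cv2.resize(s[130:175,165:255],None,fx=7,fy=7,interpolation=cv2.INTER_CUBIC); cv2.imwrite("pics/c3.png",sub[:,:,::-1])
h2=cv2.cvtColor(s,cv2.COLOR_RGB2HSV);H2,S2,V2=cv2.split(h2)
c,k=blob((V2>190)&(S2<70),(285,260,335,305));r=cv2.minAreaRect(k);q=cast("side",cv2.approxPolyDP(k,4,True)[:,0],.034);print("top face side",q.round(4).tolist(),cast("side",c,.034))
plan([.6,.2,.232],65,0); 
E
```

```text
pan [[0.6317, 0.3248, 0.068], [0.6219, 0.1545, 0.068], [0.4586, 0.1637, 0.068], [0.4673, 0.3352, 0.068]] [0.54487755 0.24453884 0.068     ]
[np.float64(-3.3), np.float64(356.8), np.float64(-2.9), np.float64(-3.6)] [np.float64(0.171), np.float64(0.164), np.float64(0.172), np.float64(0.165)]
frame [[0.5689, 0.272, 0.076], [0.5678, 0.2177, 0.076], [0.5164, 0.222, 0.076], [0.5211, 0.2739, 0.076]] [0.54355942 0.24642425 0.076     ]
[np.float64(-1.2), np.float64(355.2), np.float64(-5.2), np.float64(-2.3)] [np.float64(0.054), np.float64(0.052), np.float64(0.052), np.float64(0.048)]
rail [[0.385, 0.023, 0.1], [0.385, 0.006, 0.1], [0.662, 0.027, 0.1], [0.662, 0.01, 0.1]]
[[215.67662807 150.6882015 ]]
top face side [[0.5512, -0.2912, 0.034], [0.5416, -0.2639, 0.034], [0.4818, -0.281, 0.034], [0.4903, -0.3095, 0.034]] [[ 0.51578598 -0.28722634  0.034     ]]
d [-0.4625 -0.2686  0.0006] w [-4.0000e-04  3.0000e-04  1.5783e+00] rows 12.8
```

View pics/c3.png

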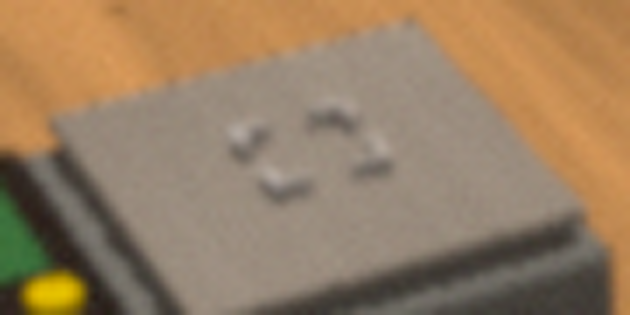

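Side view shows the frame corners near (232,140), (335,98), (392,165) and (278,198) in the crop, so the frame centre is at full-image (209,151). That agrees with the top view. Moving now.

```bash
python3 -m pendant '[[0.09,-0.036,-0.021,0,0,0,0.12],[0.09,-0.072,-0.042,0,0,0,0.24],[0.09,-0.108,-0.063,0,0,0,0.36],[0.09,-0.144,-0.084,0,0,0,0.48],[0.09,-0.18,-0.105,0,0,0,0.6]]'; python3 - <<'E'
from h import *
print(cast("side",[(208.7,151)],.076)); grasp(); plan([.6,.2,.232],65,0)
E
```

```text
clock: 0.67
tcp_pos: [0.4117, 0.4647, 0.4048]
tool_rot: [0.494, 0.869, 0.0, 0.0]
ft_force: [1.5, 0.2, 0.1]
width: 0.09
gripper_force: 0.0
[[0.54286921 0.2392491  0.076     ]]
grasp [0.4117 0.4647 0.2328] x [-0.511  0.859 -0.   ] z [ 0.  0. -1.] q [ 0.808  0.257  1.899 -0.     0.985  0.272] t 0.67 w 0.09 F [1.5 0.2 0.1]
d [-0.3237  0.0266  0.0008] w [ 0.     -0.      0.9729] rows 7.8
```

```bash
python3 -m pendant '[[0.09,-0.041,0.003,0,0,0,0.12],[0.09,-0.082,0.006,0,0,0,0.24],[0.09,-0.123,0.01,0,0,0,0.36],[0.09,-0.164,0.013,0,0,0,0.48],[0.09,-0.205,0.017,0,0,0,0.6]]'; python3 - <<'E'
from h import *
grasp(); plan([.57,-0.1,.232],14.2,0)
E
```

```text
clock: 1.08
tcp_pos: [0.5321, 0.2976, 0.4049]
tool_rot: [0.729, 0.684, 0.0, 0.0]
ft_force: [0.1, 0.8, -0.3]
width: 0.0898
gripper_force: 0.0
grasp [0.5321 0.2976 0.2329] x [0.064 0.998 0.   ] z [ 0.  0. -1.] q [0.472 0.239 1.922 0.    0.981 0.536] t 1.08 w 0.0898 F [ 0.1  0.8 -0.3]
d [-0.3944  0.0632  0.0008] w [ 0.0000e+00 -1.0000e-04  1.2591e+00] rows 10.1
```

```bash
python3 -m pendant '[[0.09,-0.04,0.006,0,0,0,0.125],[0.09,-0.08,0.012,0,0,0,0.25],[0.09,-0.12,0.018,0,0,0,0.375],[0.09,-0.16,0.024,0,0,0,0.5],[0.09,-0.2,0.03,0,0,0,0.62]]'; python3 - <<'E'
from h import *
grasp(); plan([.545,-0.12,.232],14.2,0)
E
```

```text
clock: 1.5
tcp_pos: [0.5495, 0.0962, 0.4048]
tool_rot: [0.903, 0.429, 0.0, 0.0]
ft_force: [0.4, 0.2, -0.7]
width: 0.0898
gripper_force: 0.0
grasp [0.5495 0.0962 0.2328] x [0.632 0.775 0.   ] z [ 0.  0. -1.] q [ 0.132  0.156  2.024 -0.     0.962  0.816] t 1.5 w 0.0898 F [ 0.4  0.2 -0.7]
d [-0.1704  0.1331  0.0008] w [ 1.000e-04 -2.000e-04  6.388e-01] rows 5.2
```

```bash
python3 -m pendant '[[0.09,-0.032,0.025,0,0,0,0.125],[0.09,-0.064,0.05,0,0,0,0.25],[0.09,-0.096,0.075,0,0,0,0.375],[0.09,-0.128,0.1,0,0,0,0.5],[0.09,-0.16,0.125,0,0,0,0.62]]'; python3 - <<'E'
from h import *
grasp(); plan([.515,-0.285,.232],14.4,0);plan([.515,-0.285,.1],14.4,-20)
E
```

```text
clock: 1.92
tcp_pos: [0.5462, -0.1069, 0.4049]
tool_rot: [0.991, 0.133, 0.0, 0.0]
ft_force: [0.3, 0.9, -0.1]
width: 0.0899
gripper_force: 0.0
grasp [ 0.5463 -0.1069  0.2329] x [0.965 0.263 0.   ] z [ 0. -0. -1.] q [-0.235  0.154  2.026  0.     0.961  1.069] t 1.92 w 0.0899 F [ 0.3  0.9 -0.1]
d [-0.0771  0.1636  0.0009] w [ 0.0001 -0.0003  0.0152] rows 4.3
d [-0.0183  0.1645  0.1433] w [ 0.0028 -0.3493  0.015 ] rows 5.2
```

```bash
python3 -m pendant '[[0.09,-0.004,0.032,0.025,0,-0.07,0],[0.09,-0.008,0.065,0.05,0,-0.14,0],[0.09,-0.012,0.097,0.08,0,-0.21,0],[0.09,-0.016,0.13,0.11,0,-0.28,0],[0.09,-0.018,0.16,0.14,0,-0.349,0]]'; python3 - <<'E'
from h import *
grasp(); plan([.5276,-0.2825,.1],15.3,-20);plan([.5276,-0.2825,.026],15.3,-20)
E
```

```text
clock: 2.33
tcp_pos: [0.5715, -0.2613, 0.268]
tool_rot: [0.975, 0.134, -0.173, 0.024]
ft_force: [-0.1, 0.3, 0.5]
width: 0.0901
gripper_force: 0.0
grasp [ 0.5144 -0.2773  0.1066] x [ 0.904  0.253 -0.345] z [-0.332 -0.093 -0.939] q [-0.438  0.489  1.884 -0.262  1.055  1.023] t 2.33 w 0.0901 F [-0.1  0.3  0.5]
d [0.0124 0.0089 0.0023] w [0.002  0.0029 0.005 ] rows 0.4
d [0.0379 0.0089 0.0717] w [0.002  0.0029 0.005 ] rows 2.0
```

```bash
python3 -m pendant '[[0.09,0.012,0.009,0,0.002,0.003,0.005],[0.09,0.02,0.009,0.022,0.002,0.003,0.005],[0.09,0.029,0.009,0.047,0.002,0.003,0.005],[0.09,0.036,0.009,0.067,0.002,0.003,0.005],[0.09,0.0379,0.009,0.0717,0.002,0.003,0.005]]'; python3 - <<'E'
from h import *
grasp()
im=np.hstack([cv2.resize(eyes.snapshot("top")[160:280,290:410],(400,400)),cv2.resize(eyes.snapshot("side")[215:335,250:370],(400,400))]);cv2.imwrite("pics/g1.png",im[:,:,::-1])
plan([.5276,-0.2825,.026],15.3,-20)
E
```

```text
clock: 2.75
tcp_pos: [0.5836, -0.2647, 0.1855]
tool_rot: [0.976, 0.131, -0.172, 0.022]
ft_force: [-1.2, 1.3, 0.1]
width: 0.0897
gripper_force: 0.2
grasp [ 0.5267 -0.2798  0.0238] x [ 0.906  0.249 -0.342] z [-0.331 -0.088 -0.94 ] q [-0.436  0.632  1.853 -0.273  0.947  1.06 ] t 2.75 w 0.0897 F [-1.2  1.3  0.1]
d [-0.0005  0.0019  0.0006] w [-0.0013 -0.0015  0.0008] rows 0.0
```

View pics/g1.png

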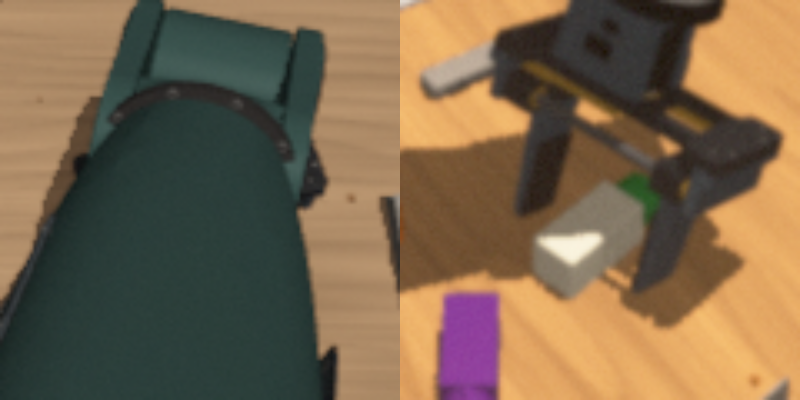

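The right-hand crop shows both fingers straddling the body just below the cap, with the vial between the tips at about (600,230). Closing.

```bash
python3 -m pendant '[[0.02,0,0.0015,0,0,0,0],[0.02,0,0.0015,0,0,0,0],[0.02,0,0.0015,0,0,0,0],[0.02,0,0.0015,0,0,0,0],[0.02,0,0.0015,0,0,0,0]]'; python3 -m pendant '[[0.02,0,0,0,0,0,0],[0.02,0,0,0,0,0,0],[0.02,0,0,0,0,0,0]]';python3 - <<'E'
from h import *
grasp(); plan([.5276,-0.2825,.18],15.3,-20)
E
```

```text
clock: 3.27
tcp_pos: [0.5853, -0.2667, 0.1896]
tool_rot: [0.976, 0.131, -0.17, 0.023]
ft_force: [0.5, -0.6, -0.3]
width: 0.0599
gripper_force: 0.0
clock: 3.52
tcp_pos: [0.5852, -0.2666, 0.1889]
tool_rot: [0.976, 0.131, -0.171, 0.023]
ft_force: [0.3, -0.1, 0.3]
width: 0.0397
gripper_force: 0.0
grasp [ 0.5289 -0.282   0.0271] x [ 0.907  0.249 -0.339] z [-0.327 -0.09  -0.941] q [-0.437  0.629  1.85  -0.273  0.949  1.058] t 3.52 w 0.0397 F [ 0.3 -0.1  0.3]
d [-0.0526  0.0002 -0.1434] w [ 0.0001 -0.0032  0.0004] rows 3.7
```

```bash
python3 -m pendant '[[0.02,0,0,0,0,0,0],[0.02,0,0,0,0,0,0],[0.02,0,0,0,0,0,0],[0.02,0,0,0,0,0,0]]'; python3 -m pendant '[[0.02,-0.005,0,-0.014,0,0,0],[0.02,-0.017,0,-0.047,0,0,0],[0.02,-0.029,0,-0.08,0,0,0],[0.02,-0.042,0,-0.115,0,0,0],[0.02,-0.053,0,-0.145,0,0,0]]';python3 - <<'E'
from h import *
grasp(); plan([.5276,-0.2825,.18],15.3,10)
E
```

```text
clock: 3.85
tcp_pos: [0.5851, -0.2666, 0.1889]
tool_rot: [0.976, 0.131, -0.171, 0.023]
ft_force: [0.1, 0.4, 1.8]
width: 0.0338
gripper_force: 30.0
clock: 4.27
tcp_pos: [0.5844, -0.2667, 0.3465]
tool_rot: [0.976, 0.131, -0.17, 0.023]
ft_force: [-0.8, -0.9, -1.3]
width: 0.0337
gripper_force: 30.0
grasp [ 0.5283 -0.2822  0.1846] x [ 0.908  0.249 -0.338] z [-0.326 -0.09  -0.941] q [-0.438  0.398  1.84  -0.24   1.181  0.988] t 4.27 w 0.0337 F [-0.8 -0.9 -1.3]
d [-0.0845  0.0002  0.0273] w [5.000e-04 5.194e-01 4.000e-04] rows 4.2
```

```bash
cat > kin.py <<'E'
from h import *
from scipy.optimize import least_squares
D=[([1.10869,.37937,1.73474,0,1.02849,-.03332],[.29098,.63647,.40414]),([.808,.257,1.899,0,.985,.272],[.4117,.4647,.4048]),([.472,.239,1.922,0,.981,.536],[.5321,.2976,.4049]),([.132,.156,2.024,0,.962,.816],[.5495,.0962,.4048]),([-.235,.154,2.026,0,.961,1.069],[.5462,-.1069,.4049]),([-.438,.489,1.884,-.262,1.055,1.023],[.5715,-.2613,.268]),([-.437,.629,1.85,-.273,.949,1.058],[.5852,-.2666,.1889]),([-.438,.398,1.84,-.24,1.181,.988],[.5844,-.2667,.3465])]
def fk(q,p):
    a,L1,zs,L2,o,d,d6=p; r1=R.from_euler('z',q[0]); f=r1*R.from_euler('y',q[1]+q[2])
    w=f*R.from_euler('ZYZ',[q[3],q[4],q[5]])
    x=r1.apply([a,d,zs])+(r1*R.from_euler('y',q[1])).apply([0,0,L1])+f.apply([o,0,L2])+w.apply([0,0,d6]); return x,w
P0=[.1,.45,.4,.45,0,.023,.1]
s=least_squares(lambda p:np.concatenate([fk(q,p)[0]-x for q,x in D]+[.003*(p-np.array(P0))]),P0); P=s.x
q=np.array(D[-1][0]); C=fk(q,P)[1].inv()*Rt(15.3,-19.8)   # tool roll constant
def ik(p,a,t,q0):
    Rg=Rt(a,t); pg=np.array(p)-Rg.apply([0,0,.172])
    def e(q):
        x,w=fk(q,P); return np.r_[(x-pg)*5,(Rg.inv()*(w*C)).as_rotvec()]
    r=least_squares(e,q0,bounds=([-2.77,-.74,0,-1.06,.31,-3.08],[2.77,2.19,2.66,4.2,2.87,3.08])); return r.x,np.abs(r.fun).max()
if __name__=="__main__":
    print(P.round(4),np.abs(s.fun).max(),C.as_euler('zyz',degrees=True))
    for tgt in ([.62,-.26],[.65,-.24],[.66,-.2]):
      for a in(15,-10,40):
        q=manip.read_state()["qpos"]
        for i in range(1,10): q,er=ik(np.array([.528,-.282,.18])+(np.r_[tgt,.15]-[.528,-.282,.18])*i/9,15.3+(a-15.3)*i/9,-20+10*i,q)
        q2,e2=ik(np.r_[tgt,.048],a,70,q)
        print(tgt,a,q.round(2),er.round(4),q2.round(2),e2.round(4))
E
python3 kin.py
```

```text
[5.000e-04 5.503e-01 3.176e-01 6.033e-01 4.110e-02 2.320e-02 7.750e-02] 0.00045995904782447113 [ 1.06739424e+02  3.61140631e-02 -1.67232436e+01]
[0.62, -0.26] 15 [-0.73  0.52  2.16  1.95  1.01 -1.12] 0.0 [-0.73  0.74  2.11  2.04  1.08 -1.29] 0.0
[0.62, -0.26] -10 [-0.57  0.47  2.27  2.65  0.86 -1.38] 0.0 [-0.57  0.72  2.22  2.71  1.03 -1.48] 0.0
[0.62, -0.26] 40 [-0.79  0.61  1.97  1.45  1.23 -0.98] 0.0 [-0.79  0.8   1.93  1.5   1.22 -1.13] 0.0
[0.65, -0.24] 15 [-0.66  0.53  2.13  2.01  0.97 -1.12] 0.0 [-0.66  0.75  2.08  2.1   1.05 -1.29] 0.0
[0.65, -0.24] -10 [-0.49  0.49  2.24  2.73  0.83 -1.4 ] 0.0 [-0.49  0.72  2.19  2.78  1.   -1.49] 0.0
[0.65, -0.24] 40 [-0.73  0.62  1.95  1.49  1.2  -0.96] 0.0 [-0.73  0.81  1.91  1.55  1.2  -1.11] 0.0
[0.66, -0.2] 15 [-0.59  0.52  2.16  2.09  0.95 -1.15] 0.0 [-0.59  0.74  2.11  2.19  1.04 -1.32] 0.0
[0.66, -0.2] -10 [-0.41  0.48  2.25  2.84  0.83 -1.45] 0.0 [-0.41  0.72  2.2   2.88  1.01 -1.51] 0.0
[0.66, -0.2] 40 [-0.67  0.6   1.99  1.55  1.17 -0.98] 0.0 [-0.67  0.79  1.94  1.61  1.17 -1.14] 0.0
```

```bash
python3 - <<'E'
from h import *
plan([.575,-0.27,.21],15.3,13)
E
```

```text
d [-0.0562  0.0007 -0.0128] w [5.000e-04 5.718e-01 4.000e-04] rows 4.6
```

```bash
python3 -m pendant '[[0.02,-0.011,0,-0.003,0,0.114,0],[0.02,-0.022,0,-0.006,0,0.229,0],[0.02,-0.034,0,-0.008,0,0.343,0],[0.02,-0.045,0,-0.011,0,0.457,0],[0.02,-0.056,0.001,-0.013,0,0.572,0]]'; python3 - <<'E'
from h import *
grasp(); plan([.62,-0.25,.21],15.3,45)
E
```

```text
clock: 4.68
tcp_pos: [0.5376, -0.2804, 0.376]
tool_rot: [0.984, 0.132, 0.115, -0.015]
ft_force: [1.5, 0.8, -1.4]
width: 0.034
gripper_force: 30.0
grasp [ 0.5758 -0.2703  0.2086] x [0.939 0.257 0.23 ] z [ 0.222  0.059 -0.973] q [-0.541  0.253  1.97   0.239  0.77   0.603] t 4.68 w 0.034 F [ 1.5  0.8 -1.4]
d [-0.0433 -0.0077  0.0354] w [0.0015 0.5535 0.0011] rows 4.4
```

```bash
python3 -m pendant '[[0.02,-0.009,-0.0015,0.007,0,0.11,0],[0.02,-0.017,-0.003,0.014,0,0.22,0],[0.02,-0.026,-0.0045,0.021,0,0.33,0],[0.02,-0.035,-0.006,0.028,0,0.44,0],[0.02,-0.043,-0.0077,0.035,0.0015,0.5535,0.001]]'; python3 - <<'E'
from h import *
grasp(); plan([.65,-0.24,.21],15.3,69.8);plan([.65,-0.24,.15],15.3,69.8)
E
```

```text
clock: 5.1
tcp_pos: [0.5058, -0.2817, 0.335]
tool_rot: [0.928, 0.126, 0.348, -0.049]
ft_force: [1.1, 0.7, -1.3]
width: 0.0337
gripper_force: 30.0
grasp [ 0.6147 -0.2509  0.2055] x [0.726 0.199 0.658] z [ 0.633  0.179 -0.753] q [-0.618  0.266  2.088  1.13   0.603 -0.226] t 5.1 w 0.0337 F [ 1.1  0.7 -1.3]
d [-0.0517 -0.002   0.042 ] w [-0.0059  0.5001 -0.0008] rows 4.0
d [-0.0912 -0.0017  0.0872] w [-0.0059  0.5001 -0.0008] rows 4.0
```

```bash
python3 -m pendant '[[0.02,-0.013,0,0.01,-0.001,0.1,0],[0.02,-0.026,-0.001,0.021,-0.002,0.2,0],[0.02,-0.039,-0.001,0.031,-0.003,0.3,0],[0.02,-0.052,-0.002,0.042,-0.005,0.4,0],[0.02,-0.052,-0.002,0.042,-0.006,0.49,0]]';python3 -m pendant '[[0.02,0,0,0,0,0,0],[0.02,0,0,0,0,0,0]]'; python3 - <<'E'
from h import *
grasp(); plan([.65,-0.24,.21],15.3,69.8);plan([.65,-0.24,.06],15.3,69.8)
s=eyes.snapshot("side"); t=eyes.snapshot("top")
cv2.imwrite("pics/s5.png",np.hstack([cv2.resize(s[150:330,200:440],(533,400)),t[60:460,290:545][:400][:340].copy() if 0 else cv2.resize(t[120:320,290:420],(260,400))])[:,:,::-1])
E
```

```text
clock: 5.52
tcp_pos: [0.4927, -0.2821, 0.2663]
tool_rot: [0.816, 0.108, 0.563, -0.076]
ft_force: [-0.7, 1.0, -2.1]
width: 0.0337
gripper_force: 30.0
clock: 5.68
tcp_pos: [0.4942, -0.2827, 0.2688]
tool_rot: [0.818, 0.109, 0.56, -0.076]
ft_force: [-0.2, -0.2, -1.1]
width: 0.0336
gripper_force: 30.0
grasp [ 0.6488 -0.2401  0.2066] x [0.35  0.093 0.932] z [ 0.899  0.247 -0.362] q [-0.663  0.411  2.144  1.908  0.916 -0.973] t 5.68 w 0.0336 F [-0.2 -0.2 -1.1]
d [ 0.0006 -0.     -0.0001] w [-0.0013  0.0179 -0.0025] rows 0.1
d [-0.1393  0.0004  0.0542] w [-0.0013  0.0179 -0.0025] rows 3.6
```

View pics/s5.png

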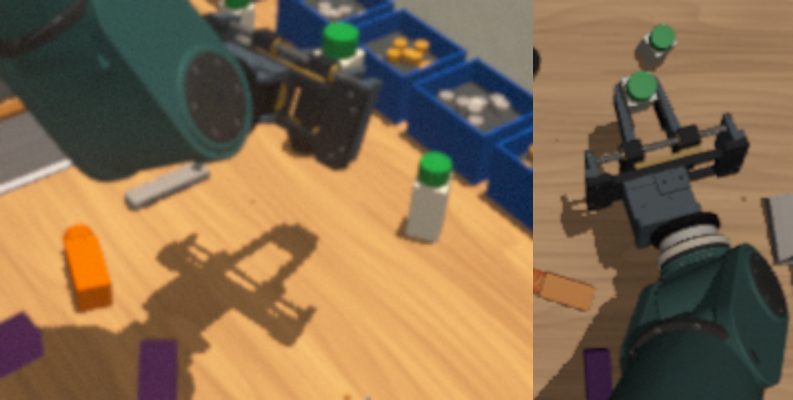

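The vial is held upright, with its cap at about (340,40) in the side crop. The standing vials and scoop are clear. Next I lower it.

```bash
python3 -m pendant '[[0.02,-0.027,0,0.011,0,0.012,0],[0.02,-0.054,0,0.022,0,0.025,0],[0.02,-0.081,0,0.033,0,0.025,0],[0.02,-0.108,0,0.042,0,0.025,0],[0.02,-0.13,0,0.05,0,0.025,0]]';python3 -m pendant '[[0.02,0,0,0,0,0,0],[0.02,0,0,0,0,0,0],[0.02,0,0,0,0,0,0]]'; python3 - <<'E'
from h import *
grasp(); plan([.65,-0.24,.056],15.3,70.2);plan([.65,-0.24,.048],15.3,70.2)
s=eyes.snapshot("side"); h=cv2.cvtColor(s,cv2.COLOR_RGB2HSV); H,S,V=cv2.split(h)
g=(H>45)&(H<85)&(S>120)&(V>40)
q=proj("side",[[.66,-.237,.09]])[0].astype(int);print(q)
c,k=blob(g,(q[0]-25,q[1]-25,q[0]+25,q[1]+25));print(c,cv2.boundingRect(k)); print(proj("side",[[.6596,-.2374,.081+o] for o in (0,.007,.014)]))
E
```

```text
clock: 6.2
tcp_pos: [0.4942, -0.2822, 0.1283]
tool_rot: [0.811, 0.109, 0.57, -0.078]
ft_force: [0.5, -0.7, -1.4]
width: 0.0338
gripper_force: 30.0
clock: 6.45
tcp_pos: [0.4946, -0.2826, 0.1308]
tool_rot: [0.81, 0.108, 0.571, -0.078]
ft_force: [0.2, -0.1, -0.9]
width: 0.0339
gripper_force: 30.0
grasp [ 0.6508 -0.2396  0.073 ] x [0.324 0.087 0.942] z [ 0.908  0.249 -0.336] q [-0.664  0.7    2.097  2.073  1.041 -1.249] t 6.45 w 0.0339 F [ 0.2 -0.1 -0.9]
d [-0.0158 -0.      0.0049] w [-0.001  -0.0031 -0.0015] rows 0.4
d [-0.0233  0.      0.0076] w [-0.001  -0.0031 -0.0015] rows 0.6
[347 224]
[347.99888889 217.87222222] (341, 211, 15, 15)
[[347.28603159 227.57203908]
 [347.4992036  225.17248147]
 [347.71405533 222.75401611]]
```

```bash
python3 -m pendant '[[0.02,-0.006,0,0.002,0,0,0],[0.02,-0.012,0,0.004,0,-0.002,0],[0.02,-0.018,0,0.006,0,-0.003,0],[0.02,-0.018,0,0.006,0,-0.003,0],[0.02,-0.018,0,0.006,0,-0.003,0]]'; python3 -m pendant '[[0.02,-0.001,0,0.0003,0,0,0],[0.02,-0.002,0,0.0006,0,0,0],[0.02,-0.002,0,0.0006,0,0,0]]';python3 -m pendant '[[0.02,-0.001,0,0.0003,0,0,0],[0.02,-0.002,0,0.0006,0,0,0],[0.02,-0.002,0,0.0006,0,0,0]]';python3 - <<'E'
from h import *
grasp()
E
```

```text
clock: 6.92
tcp_pos: [0.4933, -0.2822, 0.1097]
tool_rot: [0.811, 0.108, 0.569, -0.078]
ft_force: [-0.1, -0.4, -0.6]
width: 0.0338
gripper_force: 30.0
clock: 7.17
tcp_pos: [0.4933, -0.2823, 0.108]
tool_rot: [0.811, 0.108, 0.569, -0.078]
ft_force: [0.6, 0.7, -1.9]
width: 0.0337
gripper_force: 30.0
clock: 7.42
tcp_pos: [0.4932, -0.2822, 0.1058]
tool_rot: [0.811, 0.108, 0.569, -0.078]
ft_force: [0.4, 0.1, -1.2]
width: 0.0338
gripper_force: 30.0
grasp [ 0.6492 -0.2394  0.0474] x [0.328 0.087 0.941] z [ 0.907  0.249 -0.339] q [-0.665  0.751  2.084  2.09   1.056 -1.286] t 7.42 w 0.0338 F [ 0.4  0.1 -1.2]
```

```bash
for i in 1 2 3; do python3 -m pendant '[[0.02,-0.001,0,0.0003,0,0,0],[0.02,-0.001,0,0.0003,0,0,0],[0.02,-0.001,0,0.0003,0,0,0]]' | egrep 'tcp|ft_'; done
```

```text
tcp_pos: [0.4932, -0.2823, 0.1049]
ft_force: [0.0, -0.8, -2.0]
tcp_pos: [0.4931, -0.2823, 0.1044]
ft_force: [-5.3, 1.9, 8.0]
tcp_pos: [0.4931, -0.2824, 0.1039]
ft_force: [-10.7, 1.7, 18.5]
```

```bash
python3 -m pendant '[[0.02,0.0008,0,-0.0003,0,0,0],[0.02,0.0008,0,-0.0003,0,0,0]]' | egrep 'tcp|ft_';  python3 -m pendant '[[0.045,0,0,0,0,0,0],[0.07,0,0,0,0,0,0],[0.09,0,0,0,0,0,0],[0.09,0,0,0,0,0,0],[0.09,0,0,0,0,0,0]]';python3 -m pendant '[[0.09,0,0,0,0,0,0],[0.09,0,0,0,0,0,0],[0.09,0,0,0,0,0,0]]';python3 - <<'E'
from h import *
grasp()
E
```

```text
tcp_pos: [0.4932, -0.2823, 0.1043]
ft_force: [-5.0, 1.2, 9.2]
clock: 8.75
tcp_pos: [0.4931, -0.2823, 0.1036]
tool_rot: [0.811, 0.108, 0.569, -0.078]
ft_force: [-0.3, 0.2, 1.1]
width: 0.0645
gripper_force: 0.0
clock: 9.0
tcp_pos: [0.4931, -0.2823, 0.1037]
tool_rot: [0.811, 0.108, 0.569, -0.078]
ft_force: [0.6, -0.1, 0.4]
width: 0.0842
gripper_force: 0.0
grasp [ 0.6491 -0.2395  0.0453] x [0.328 0.087 0.941] z [ 0.907  0.249 -0.339] q [-0.665  0.756  2.083  2.091  1.058 -1.289] t 9.0 w 0.0842 F [ 0.6 -0.1  0.4]
```

```bash
python3 -m pendant '[[0.09,0,0,-0.015,0,0,0],[0.09,0,0,-0.04,0,0,0],[0.09,0,0,-0.07,0,0,0],[0.09,0,0,-0.1,0,0,0],[0.09,0.02,0,-0.12,0,0,0]]';python3 - <<'E'
from h import *
grasp(); s=eyes.snapshot("side"); t=eyes.snapshot("top")
cv2.imwrite("pics/s6.png",np.hstack([cv2.resize(s[150:330,200:440],(533,400)),cv2.resize(t[120:320,290:420],(260,400))])[:,:,::-1])
plan([.6,-.24,.25],15.3,45)
E
```

```text
clock: 9.42
tcp_pos: [0.3871, -0.31, 0.162]
tool_rot: [0.812, 0.107, 0.568, -0.079]
ft_force: [0.8, -0.7, -0.3]
width: 0.09
gripper_force: 0.0
grasp [ 0.5429 -0.2672  0.1032] x [0.332 0.084 0.94 ] z [ 0.906  0.249 -0.342] q [-0.857  0.592  2.233  1.888  1.103 -1.243] t 9.42 w 0.09 F [ 0.8 -0.7 -0.3]
d [ 0.228  -0.0136  0.0253] w [ 0.0014 -0.4404 -0.0025] rows 5.5
```

View pics/s6.png

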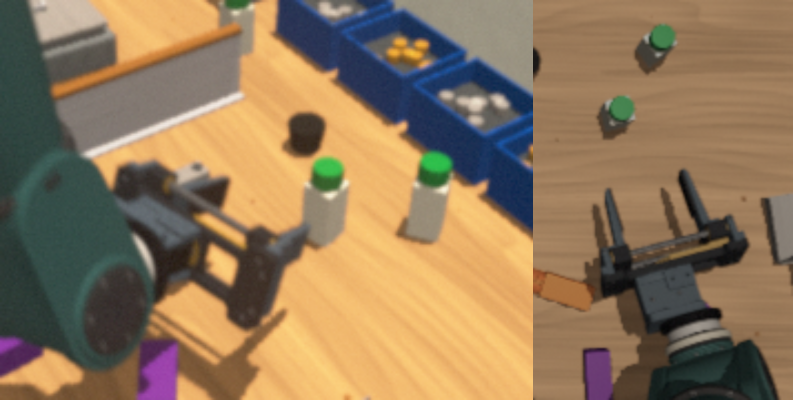

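The vial stands upright on its own, base at about (325,240) in the side crop, with the fingers clear of it. I raise the arm, turn the tool down, and measure the standing pose.

```bash
python3 -m pendant '[[0.09,0.04,-0.002,0.004,0,0,0],[0.09,0.08,-0.005,0.009,0,-0.11,0],[0.09,0.12,-0.008,0.014,0,-0.22,0],[0.09,0.16,-0.01,0.018,0,-0.33,0],[0.09,0.2,-0.013,0.023,0,-0.44,0]]';python3 - <<'E'
from h import *
grasp(); t=eyes.snapshot("top"); s=eyes.snapshot("side")
for n,im,P in(("top",t,[.659,-.237,.085]),("side",s,[.659,-.237,.085])):
    H,S,V=cv2.split(cv2.cvtColor(im,cv2.COLOR_RGB2HSV)); g=(H>45)&(H<85)&(S>120)
    q=proj(n,[P])[0].astype(int); b=(q[0]-18,q[1]-18,q[0]+18,q[1]+18)
    for th in (40,90):
        c,k=blob(g&(V>th),b); (u,v),r=cv2.minEnclosingCircle(k); print(n,q,th,c,u,v,r,cv2.contourArea(k),cast(n,c,.081),cast(n,(u,v),.081),cast(n,c,.092))
plan([.62,-.24,.25],15.3,0)
E
```

```text
clock: 9.93
tcp_pos: [0.4653, -0.2785, 0.3253]
tool_rot: [0.906, 0.123, 0.401, -0.058]
ft_force: [0.6, 0.1, -1.3]
width: 0.0903
gripper_force: 0.0
grasp [ 0.5878 -0.2435  0.2099] x [0.648 0.176 0.741] z [ 0.713  0.204 -0.671] q [-0.669  0.238  2.169  1.359  0.663 -0.476] t 9.93 w 0.0903 F [ 0.6  0.1 -1.3]
top [334 172] 40 [329.0952381  175.66666667] 332.0 175.5 4.609872341156006 3.5 [[ 0.65221397 -0.22384247  0.081     ]] [[ 0.65275041 -0.23143102  0.081     ]] [[ 0.65061461 -0.22255908  0.092     ]]
top [334 172] 90 [336.33333333 176.66666667] 336.5 176.5 0.7072067856788635 0.5 [[ 0.64983023 -0.24276917  0.081     ]] [[ 0.65027392 -0.24320298  0.081     ]] [[ 0.64825658 -0.24128164  0.092     ]]
side [347 226] 40 [346.90350877 227.45488722] 347.0 227.5 7.159010887145996 133.0 [[ 0.65913313 -0.23661649  0.081     ]] [[ 0.65921778 -0.2368568   0.081     ]] [[ 0.65051352 -0.24650596  0.092     ]]
side [347 226] 90 [347.27715356 225.53745318] 347.0 226.5 6.500100135803223 89.0 [[ 0.66393971 -0.23179205  0.081     ]] [[ 0.66135295 -0.23411096  0.081     ]] [[ 0.65524617 -0.24175574  0.092     ]]
d [0.1769 0.0038 0.0538] w [-0.009  -0.8375  0.0052] rows 6.7
```

```bash
python3 -m pendant '[[0.09,0.03,0.001,0.009,0,-0.12,0],[0.09,0.06,0.001,0.018,-0.002,-0.24,0.001],[0.09,0.09,0.002,0.027,-0.004,-0.36,0.002],[0.09,0.12,0.003,0.036,-0.006,-0.48,0.003],[0.09,0.14,0.003,0.045,-0.007,-0.6,0.004]]';python3 - <<'E'
from h import *
grasp();plan([.659,-.237,.25],15.3,0)
E
```

```text
clock: 10.45
tcp_pos: [0.5682, -0.2531, 0.3837]
tool_rot: [0.967, 0.133, 0.213, -0.042]
ft_force: [-1.6, 0.3, 0.3]
width: 0.0898
gripper_force: 0.0
grasp [ 0.6372 -0.2292  0.228 ] x [0.873 0.24  0.424] z [ 0.401  0.139 -0.905] q [-0.496  0.258  1.959  0.517  0.686  0.436] t 10.45 w 0.0898 F [-1.6  0.3  0.3]
d [0.0994 0.0087 0.004 ] w [-0.0271 -0.4376  0.0071] rows 3.5
```

```bash
python3 -m pendant '[[0.09,0.025,0.002,0.001,-0.007,-0.11,0.002],[0.09,0.05,0.004,0.002,-0.014,-0.22,0.004],[0.09,0.075,0.006,0.003,-0.02,-0.33,0.006],[0.09,0.0994,0.0087,0.004,-0.027,-0.4376,0.007],[0.09,0.0994,0.0087,0.004,-0.027,-0.4376,0.007]]';python3 -m pendant '[[0.09,0,0,0,0,0,0],[0.09,0,0,0,0,0,0]]';python3 - <<'E'
from h import *
grasp();plan([.659,-.237,.15],15.35,0);plan([.659,-.237,.05],15.35,0)
E
```

```text
clock: 10.87
tcp_pos: [0.6618, -0.2367, 0.4237]
tool_rot: [0.991, 0.135, -0.0, -0.0]
ft_force: [0.9, 1.0, -0.1]
width: 0.0899
gripper_force: 0.0
clock: 11.03
tcp_pos: [0.6579, -0.2373, 0.4216]
tool_rot: [0.991, 0.134, 0.002, -0.001]
ft_force: [-0.6, -0.4, -1.1]
width: 0.0899
gripper_force: 0.0
grasp [ 0.6587 -0.2367  0.2496] x [0.964 0.265 0.005] z [ 0.004  0.003 -1.   ] q [-0.38   0.36   1.727  0.005  1.052  0.92 ] t 11.03 w 0.0899 F [-0.6 -0.4 -1.1]
d [0.0006 0.0002 0.0996] w [-0.0021 -0.0051  0.0001] rows 2.4
d [1.000e-04 4.000e-04 1.996e-01] w [-0.0021 -0.0051  0.0001] rows 4.8
```

```bash
python3 -m pendant '[[0.09,0,0,0.035,-0.002,-0.005,0],[0.09,0,0,0.07,-0.002,-0.005,0],[0.09,0,0,0.1,-0.002,-0.005,0],[0.09,0,0,0.13,-0.002,-0.005,0],[0.09,0,0,0.15,-0.002,-0.005,0]]';python3 -m pendant '[[0.09,0,0,0.015,0,0,0],[0.09,0,0,0.03,0,0,0],[0.09,0,0,0.045,0,0,0],[0.09,0,0,0.049,0,0,0],[0.09,0,0,0.049,0,0,0]]';python3 - <<'E'
from h import *
grasp();plan([.659,-.237,.05],15.35,0)
E
```

```text
clock: 11.45
tcp_pos: [0.6572, -0.2373, 0.2698]
tool_rot: [0.991, 0.133, -0.001, -0.0]
ft_force: [0.2, 0.0, -0.2]
width: 0.0902
gripper_force: 0.0
clock: 11.87
tcp_pos: [0.6595, -0.2374, 0.2237]
tool_rot: [0.991, 0.133, -0.0, 0.001]
ft_force: [0.2, -0.5, 0.4]
width: 0.0898
gripper_force: 0.0
grasp [ 0.6595 -0.2379  0.0517] x [ 0.965  0.264 -0.001] z [-0.    -0.003 -1.   ] q [-0.379  0.611  1.774 -0.004  0.756  0.928] t 11.87 w 0.0898 F [ 0.2 -0.5  0.4]
d [-0.0003 -0.0005  0.0017] w [ 0.0027  0.0007 -0.0011] rows 0.0
```

```bash
python3 -m pendant '[[0.02,0,0,0.001,0.002,0,0],[0.02,0,0,0.001,0.002,0,0],[0.02,0,0,0.001,0.002,0,0],[0.02,0,0,0.001,0.002,0,0],[0.02,0,0,0.001,0.002,0,0]]' >/dev/null;python3 -m pendant '[[0.02,0,0,0,0,0,0],[0.02,0,0,0,0,0,0],[0.02,0,0,0,0,0,0],[0.02,0,0,0,0,0,0],[0.02,0,0,0,0,0,0]]';python3 -m pendant '[[0.02,0,0,0,0,0,0],[0.02,0,0,0,0,0,0],[0.02,0,0,0,0,0,0],[0.02,0,0,0,0,0,0]]';python3 - <<'E'
from h import *
grasp();plan([.659,-.237,.22],15.35,0)
E
```

```text
clock: 12.7
tcp_pos: [0.6599, -0.2374, 0.2237]
tool_rot: [0.991, 0.133, 0.0, 0.001]
ft_force: [0.5, 0.4, 1.1]
width: 0.0341
gripper_force: 30.0
clock: 13.03
tcp_pos: [0.6599, -0.2374, 0.2237]
tool_rot: [0.991, 0.133, 0.0, 0.001]
ft_force: [-1.0, 0.5, 1.9]
width: 0.034
gripper_force: 30.0
grasp [ 0.66   -0.2376  0.0517] x [0.965 0.264 0.   ] z [ 0.001 -0.002 -1.   ] q [-0.378  0.611  1.773 -0.002  0.756  0.927] t 13.03 w 0.034 F [-1.   0.5  1.9]
d [-0.0007 -0.0003 -0.1683] w [ 0.0016 -0.0001 -0.001 ] rows 4.0
```

```bash
python3 -m pendant '[[0.02,0,0,-0.02,0.001,0,0],[0.02,0,0,-0.055,0.001,0,0],[0.02,0,0,-0.09,0.001,0,0],[0.02,0,0,-0.13,0.001,0,0],[0.02,0,0,-0.17,0.001,0,0]]';python3 - <<'E'
from h import *
grasp();plan([.57,.05,.225],0,0);plan([.543,.245,.225],-3.2,0)
E
```

```text
clock: 13.45
tcp_pos: [0.6594, -0.237, 0.3949]
tool_rot: [0.991, 0.133, -0.0, 0.0]
ft_force: [0.6, -0.0, -0.1]
width: 0.0336
gripper_force: 30.0
grasp [ 0.6593 -0.2371  0.2229] x [ 0.965  0.264 -0.001] z [-0.001 -0.    -1.   ] q [-3.780e-01  3.910e-01  1.737e+00 -1.000e-03  1.014e+00  9.260e-01] t 13.45 w 0.0336 F [ 0.6 -0.  -0.1]
d [-0.0105 -0.3004 -0.0021] w [0.0003 0.0007 0.2669] rows 7.2
d [ 0.0149 -0.4957 -0.0022] w [3.000e-04 7.000e-04 3.227e-01] rows 11.9
```

```bash
python3 -m pendant '[[0.02,-0.001,-0.03,-0.001,0,0,0.03],[0.02,-0.002,-0.065,-0.002,0,0,0.06],[0.02,-0.003,-0.1,-0.002,0,0,0.09],[0.02,-0.004,-0.135,-0.002,0,0,0.12],[0.02,-0.005,-0.17,-0.002,0,0,0.15]]';python3 - <<'E'
from h import *
grasp();plan([.543,.245,.225],-3.2,0)
E
```

```text
clock: 13.87
tcp_pos: [0.6092, -0.0732, 0.3955]
tool_rot: [0.998, 0.057, 0.0, 0.0]
ft_force: [0.4, 0.1, -1.3]
width: 0.0341
gripper_force: 30.0
grasp [ 0.6093 -0.0733  0.2235] x [0.993 0.115 0.   ] z [ 0.    -0.001 -1.   ] q [-1.570e-01  2.570e-01  1.919e+00 -1.000e-03  9.660e-01  1.299e+00] t 13.87 w 0.0341 F [ 0.4  0.1 -1.3]
d [-0.0293 -0.3237 -0.0018] w [ 0.0007 -0.0003  0.1709] rows 7.8
```

```bash
python3 -m pendant '[[0.02,-0.003,-0.035,-0.001,0,0,0.02],[0.02,-0.006,-0.07,-0.002,0,0,0.04],[0.02,-0.01,-0.105,-0.002,0,0,0.06],[0.02,-0.013,-0.14,-0.002,0,0,0.08],[0.02,-0.016,-0.175,-0.002,0,0,0.1]]';python3 - <<'E'
from h import *
grasp();plan([.543,.245,.225],-3.2,0)
E
```

```text
clock: 14.28
tcp_pos: [0.573, 0.099, 0.3974]
tool_rot: [1.0, 0.008, 0.0, 0.0]
ft_force: [0.5, 0.4, -1.6]
width: 0.034
gripper_force: 30.0
grasp [0.5731 0.0988 0.2254] x [1.    0.016 0.   ] z [ 0.    -0.001 -1.   ] q [ 1.310e-01  2.040e-01  1.982e+00 -1.000e-03  9.560e-01  1.687e+00] t 14.28 w 0.034 F [ 0.5  0.4 -1.6]
d [-0.0277 -0.1465  0.0003] w [ 0.0007 -0.0004  0.0716] rows 3.6
```

```bash
python3 -m pendant '[[0.02,-0.006,-0.03,0,0,0,0.02],[0.02,-0.012,-0.06,0,0,0,0.04],[0.02,-0.018,-0.09,0,0,0,0.06],[0.02,-0.024,-0.12,0,0,0,0.07],[0.02,-0.028,-0.146,0,0,0,0.0716]]' | grep tcp;python3 - <<'E'
from h import *
for n in("top","side"):
    im=cv2.imread(f"pics/{n}0.png"); 
    P=np.array([.5435,.244,.076]); c=proj(n,[P])[0]
    s=8; x0,y0=(c-22).astype(int); g=cv2.resize(cv2.cvtColor(im[y0:y0+44,x0:x0+44],cv2.COLOR_BGR2GRAY),None,fx=s,fy=s,interpolation=cv2.INTER_CUBIC).astype(float)
    dev=np.abs(g-cv2.medianBlur(g.astype(np.uint8),255)); 
    pts=[]
    yy,xx=np.mgrid[:g.shape[0],:g.shape[1]]; uv=np.c_[xx.ravel()/s+x0+.5/s-.5,yy.ravel()/s+y0+.5/s-.5]
    W=cast(n,uv,.076)
    for th in(14,20,28):
        m=(dev.ravel()>th)&(np.abs(W[:,:2]-P[:2]).max(1)<.036)
        r=cv2.minAreaRect((W[m][:,:2]*1000).astype(np.float32)); print(n,th,m.sum(),np.round(r[0],1),np.round(r[1],1),round(r[2],1))
E
```

```text
tcp_pos: [0.5425, 0.2447, 0.3973]
top 14 6252 [543.1 246.2] [55.5 53. ] 85.9
top 20 3938 [543.1 246. ] [54.4 51. ] 85.9
top 28 1336 [543.1 245.6] [52.5 48.5] 86.1
side 14 5120 [543.  239.7] [66.  58.1] 86.8
side 20 3614 [542.7 239.2] [63.9 55.8] 87.3
side 28 1985 [540.8 235.8] [54.  50.4] 87.3
```

```bash
python3 - <<'E'
from h import *
grasp();plan([.544,.2457,.1377],-3.5,0)
E
```

```text
grasp [0.5426 0.2446 0.2253] x [ 0.998 -0.055  0.   ] z [ 0.    -0.001 -1.   ] q [ 3.850e-01  2.260e-01  1.955e+00 -1.000e-03  9.610e-01  2.011e+00] t 14.7 w 0.0338 F [ 0.8  0.4 -1.2]
d [ 0.0014 -0.0012  0.0876] w [ 0.0006 -0.0003  0.0062] rows 2.1
```

```bash
python3 -m pendant '[[0.02,0,0,0.015,0,0,0],[0.02,0.001,-0.001,0.035,0,0,0.003],[0.02,0.0014,-0.0012,0.055,0,0,0.006],[0.02,0.0014,-0.0012,0.07,0,0,0.006],[0.02,0.0014,-0.0012,0.077,0,0,0.006]]' | grep tcp;python3 -m pendant '[[0.02,0,0,0,0,0,0],[0.02,0,0,0,0,0,0],[0.02,0,0,0,0,0,0]]' | grep tcp; python3 - <<'E'
from h import *
grasp();plan([.544,.2457,.1377],-3.5,0)
s=eyes.snapshot("side"); t=eyes.snapshot("top")
g=manip.read_state(); u=(g["tcp_pos"][2]-.172)-.0517; a=np.radians(-3.5); c,n=np.cos(a),np.sin(a)
K=[[.543+c*i*.017-n*j*.017,.2457+n*i*.017+c*j*.017,u] for i,j in((-1,-1),(1,-1),(1,1),(-1,1))]
pp=proj("side",K); print("expected base corners px",pp.round(1).tolist())
x0,y0=160,95; im=cv2.resize(s[y0:y0+85,x0:x0+100],None,fx=6,fy=6,interpolation=cv2.INTER_CUBIC)
for p in pp: cv2.circle(im,tuple(int((v-o+.5)*6) for v,o in zip(p,(x0,y0))),3,(255,0,0),-1)
cv2.imwrite("pics/s7.png",im[:,:,::-1])
E
```

```text
tcp_pos: [0.5442, 0.2439, 0.3182]
tcp_pos: [0.5452, 0.2441, 0.3214]
grasp [0.5455 0.2441 0.1494] x [ 0.998 -0.061  0.002] z [ 0.002 -0.    -1.   ] q [ 3.820e-01  3.330e-01  1.981e+00 -1.000e-03  8.260e-01  2.014e+00] t 15.37 w 0.0341 F [-1.4  0.7 -0.5]
d [-0.0013 -0.0015  0.0117] w [ 0.0001 -0.0016  0.0003] rows 0.3
expected base corners px [[203.4, 147.6], [214.9, 144.4], [210.3, 139.0], [199.0, 142.1]]
```

View pics/s7.png

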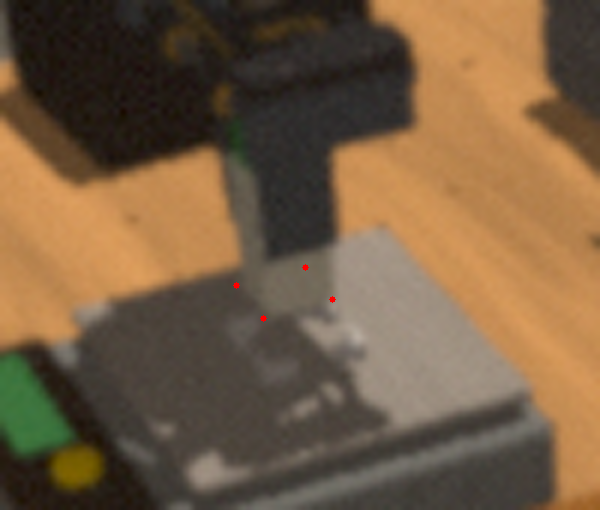

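```bash
python3 - <<'E'
from h import *
def sq(c,z,a=-3.5,h=.025):
    a=np.radians(a);k,n=np.cos(a),np.sin(a)
    return np.array([[c[0]+(k*i-n*j)*h,c[1]+(n*i+k*j)*h,z] for i,j in((-1,-1),(1,-1),(1,1),(-1,1))])
x0,y0=165,130; t=[]
for n,(x0,y0,w,h,s) in {"side":(180,130,56,40,9),"top":(122,190,56,50,9)}.items():
    im=cv2.imread(f"pics/{n}0.png"); o=cv2.resize(im[y0:y0+h,x0:x0+w],(400,400*h//w//1),interpolation=cv2.INTER_CUBIC); f=400/w
    for z,col in((.076,(0,0,255)),(.068,(255,0,0))):
        p=((proj(n,sq((.5432,.2457),z))-[x0,y0]+.5)*f).astype(np.int32); cv2.polylines(o,[p],True,col,1)
    t.append(cv2.copyMakeBorder(o,0,400-o.shape[0],0,0,cv2.BORDER_CONSTANT))
cv2.imwrite("pics/f8.png",np.hstack(t))
E
```

```text
(no output)
```

View pics/f8.png

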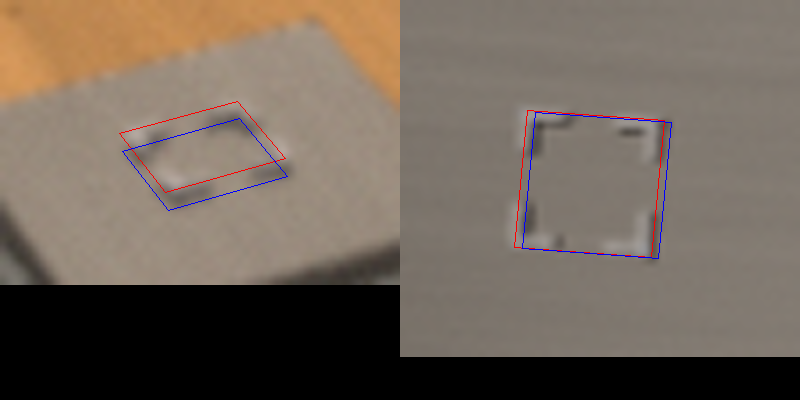

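The red outline (frame top at my estimate) matches the frame in both views. In the side picture the vial's base corners, at (262,316) and (332,305), sit where the model predicts. Last lowering step.

```bash
python3 -m pendant '[[0.02,-0.0005,-0.0006,0.003,0,0,0],[0.02,-0.001,-0.0012,0.006,0,-0.001,0],[0.02,-0.0014,-0.0018,0.0095,0,-0.0015,0],[0.02,-0.0014,-0.0018,0.0117,0,-0.0015,0],[0.02,-0.0014,-0.0018,0.0117,0,-0.0015,0]]'|grep tcp;python3 -m pendant '[[0.02,0,0,0,0,0,0],[0.02,0,0,0,0,0,0],[0.02,0,0,0,0,0,0],[0.02,0,0,0,0,0,0],[0.02,0,0,0,0,0,0]]' | grep tcp; python3 - <<'E'
from h import *
grasp();plan([.5438,.246,.1377],-3.5,0)
E
```

```text
tcp_pos: [0.5433, 0.2459, 0.308]
tcp_pos: [0.5436, 0.2459, 0.3088]
grasp [0.5434 0.2458 0.1368] x [ 0.998 -0.061 -0.001] z [-0.001 -0.    -1.   ] q [ 0.386  0.352  1.985 -0.     0.806  2.017] t 16.3 w 0.0339 F [ 0.1 -0.4 -1.1]
d [ 0.0002 -0.0001 -0.0009] w [0.0006 0.001  0.0004] rows 0.0
```

```bash
python3 -m pendant '[[0.02,0,0,-0.0008,0,0,0],[0.02,0,0,-0.0008,0,0,0],[0.02,0,0,-0.0008,0,0,0],[0.02,0,0,-0.0008,0,0,0],[0.02,0,0,-0.0008,0,0,0]]';python3 -m pendant '[[0.02,0,0,0,0,0,0],[0.02,0,0,0,0,0,0],[0.02,0,0,0,0,0,0],[0.02,0,0,0,0,0,0],[0.02,0,0,0,0,0,0]]' | grep tcp; python3 - <<'E'
from h import *
grasp(); print(manip.finish_job())
E
```

```text
clock: 16.72
tcp_pos: [0.5436, 0.2459, 0.3095]
tool_rot: [1.0, -0.03, -0.001, 0.0]
ft_force: [-0.4, -0.3, -0.7]
width: 0.0339
gripper_force: 30.0
tcp_pos: [0.5435, 0.2459, 0.3095]
grasp [0.5434 0.2458 0.1375] x [ 0.998 -0.061 -0.001] z [-0.001 -0.001 -1.   ] q [ 0.386  0.351  1.985 -0.     0.807  2.017] t 17.13 w 0.034 F [ 0.2  0.  -0.6]
the job is handed in; nothing more can be done
None
```

The job is handed in at 17.1 s: the vial was stood upright and released, then regrasped and carried over the divider, and it is now held still and upright over the frame, within about 1–2 mm of centre, square with it and about 1 cm above; the result was not reported back, and I did not re-photograph the other objects at the end.

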